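# Return the used tinters to their colour bays

### The arm

A 6-joint arm with a two-finger parallel gripper is mounted at the origin on the work surface. World frame = base frame: x ahead of the robot, y to its left, z up, the work surface at z = 0. Lengths are in m, angles in degrees, forces in N, time in s.
With the tool pointing down it reaches from about 0.35 to 0.875 m from the base axis. Payload 4.2 kg.
Tool frame: the origin (TCP) lies midway between the tips of the shut fingers; the grasp point (between the pads) lies 19 mm behind it; z points along the fingers, y is the line along which they close (so a half turn about z gives the same grasp; the last joint's range is limited). The gripper opens to 87 mm and grips with 3 to 60 N. Pads are 19 mm wide; open, the fingers measure 117 mm over their backs; the gripper's body (75 mm by 190 mm) begins 51 mm behind the grasp point.
Start: joints at [-49.641, 22.042, 0.453, 0, -68.411, -14.817], TCP at [0.269, -0.564, 0.223] pointing down, gripper open.
Joint ranges: [-179.83, 179.83], [-69.29, 118.12], [-61.27, 80.66], [-181.25, 117.63], [-171.15, -9.14], [-177.46, 177.46]. Speed limits (degrees/s): [159.86, 159.86, 180, 180, 180, 180].

### API

Orientations are given as a 3x3 rotation matrix whose columns are the frame's x, y, z axes.
In Python, from station import sensors, eyes, workorder gives the robot as it stands.
- The arm moves only by the shell command python3 -m handwheel FILE, which reads ROWS from the file FILE. ROWS is one flat JSON list of numbers that holds 1 to 8 rows one after another, with no inner brackets; each row has 7 numbers: the opening from 0.0 (shut) to 1.0 (fully open), then dx, dy, dz in normalised numbers (1 is 0.75 m), then a rotation vector rx, ry, rz in shares of 60 degrees (1.0 is 60 degrees); each row is the pose to reach, as a shift and turn from the pose commanded when the command began, along the tool's axes at that moment; what a row does not reach only later rows make up. A row lasts 1/10 s, in which the tool goes at most 0.05 m and 8.59 degrees, less where a joint would pass 70% of its speed; a pose out of reach is approached as far as the arm can. The fingers move at their own pace and stop on an object; the grip force is fixed at half the most. Time passes only in rows, so rows that do not move let the fingers close. It prints the time, the measured TCP pose, the force, the opening and the grip force at its end. No shift or turn number may pass 1 either way. Input that does not fit is refused with a message, and nothing moves.
- sensors.sense(): the state, without advancing time (a new reading comes with each control period).
- eyes.capture(name): name is "side" or "top" or "wrist"; returns a dict with "pixels" (400x640x3 uint8, red, green, blue), "z_map" (400x640 float32, m along the optical axis (not along the pixel's ray), 0 where there is no reading), "K" (3x3 intrinsics, pixels), "distortion" ([k1, k2, p1, p2, k3] as OpenCV has them; the pictures are not rectified), "world_from_camera" (4x4, takes a point from camera to world coordinates). Camera axes: x right, y up, looking along -z (the intrinsics and any distortion apply to the point x, -y, -z); pixel columns grow to the right and rows downward; lengths in m; the calibration is good to about 2 mm. A picture is of the moment at which its call begins.
- workorder.finish_job(): hands the job in; it is judged then, once.
The state is a dict: "time_s": time; "joints": joint angles; "joint_velocities": joint speeds; "effort": joint torques, N m; "tcp_pos": TCP position; "ee_rot": TCP orientation; "wrist_force": force on the tool from outside, world axes, zero at the start; "moment": the same for the moment, N m; "gripper_width": opening from 0.0 (shut) to 1.0 (fully open); "gripper_force": force on a finger pad.
Only numpy, scipy, OpenCV 4.12 (cv2) and the standard library are available. Lean on these libraries where they do the work, as an engineer would, in place of code of your own. Each camera call takes 0.05 s, during which the arm holds its last target. There are 200 camera calls.

### The job

The mix is done: take the red, yellow, green and blue paint tinters from the black bench mat and put each one back in the tray bay whose round pad has its colour, standing upright and flat on the bay's floor. Keep them upright and set them down without dropping them, and leave the white and black tinters in their bays.

Things in the scene. Friction and masses are not known exactly. Their poses are not given: they have to be found in the camera images.
- tinter_red: upright paint tin, red label, red disc on its black lid. 52 mm diameter; straight side to 88 mm above its foot, lid to 98 mm, black spout and thumb lever on the lid to 111 mm. 0.15 to 0.35 kg. Origin: centre of its underside, z up along its axis; x to the spout (any yaw will do). Starts on the 3 mm thick black bench mat, about 40 mm free all round it.
- tinter_yellow: upright paint tin, yellow label, yellow disc on its black lid. 52 mm diameter; straight side to 88 mm above its foot, lid to 98 mm, black spout and thumb lever on the lid to 111 mm. 0.15 to 0.35 kg. Origin: centre of its underside, z up along its axis; x to the spout (any yaw will do). Starts on the 3 mm thick black bench mat, about 40 mm free all round it.
- tinter_green: upright paint tin, green label, green disc on its black lid. 52 mm diameter; straight side to 88 mm above its foot, lid to 98 mm, black spout and thumb lever on the lid to 111 mm. 0.15 to 0.35 kg. Origin: centre of its underside, z up along its axis; x to the spout (any yaw will do). Starts on the 3 mm thick black bench mat, about 40 mm free all round it.
- tinter_blue: upright paint tin, blue label, blue disc on its black lid. 52 mm diameter; straight side to 88 mm above its foot, lid to 98 mm, black spout and thumb lever on the lid to 111 mm. 0.15 to 0.35 kg. Origin: centre of its underside, z up along its axis; x to the spout (any yaw will do). Starts on the 3 mm thick black bench mat, about 40 mm free all round it.
- bay_red: empty bay with a round red pad (68 mm) on its floor and two red rim tags, fixed in a grey tray. Square, 73 mm clear inside, floor 3 mm thick, rim to 9 mm above its underside. Origin: centre of its underside (10 mm above the bench), z up; x, y along its sides. Six such bays 90 mm apart: two rows of three, the threes along y (38 mm between standing tins); tray edge 21 mm above the bench.
- bay_yellow: empty bay with a round yellow pad (68 mm) on its floor and two yellow rim tags, fixed in a grey tray. Square, 73 mm clear inside, floor 3 mm thick, rim to 9 mm above its underside. Origin: centre of its underside (10 mm above the bench), z up; x, y along its sides. Six such bays 90 mm apart: two rows of three, the threes along y (38 mm between standing tins); tray edge 21 mm above the bench.
- bay_green: empty bay with a round green pad (68 mm) on its floor and two green rim tags, fixed in a grey tray. Square, 73 mm clear inside, floor 3 mm thick, rim to 9 mm above its underside. Origin: centre of its underside (10 mm above the bench), z up; x, y along its sides. Six such bays 90 mm apart: two rows of three, the threes along y (38 mm between standing tins); tray edge 21 mm above the bench.
- bay_blue: empty bay with a round blue pad (68 mm) on its floor and two blue rim tags, fixed in a grey tray. Square, 73 mm clear inside, floor 3 mm thick, rim to 9 mm above its underside. Origin: centre of its underside (10 mm above the bench), z up; x, y along its sides. Six such bays 90 mm apart: two rows of three, the threes along y (38 mm between standing tins); tray edge 21 mm above the bench.
- tinter_white: tinter like the others (52 mm diameter, 111 mm tall, origin at the centre of its underside) with a white label and white lid disc; it already stands in its own white bay of the tray and stays there.
- tinter_black: tinter like the others (52 mm diameter, 111 mm tall, origin at the centre of its underside) with a black label and black lid disc; it already stands in its own black bay of the tray and stays there.

How it is judged (in metres and radians):
At the end, for the whole second after the job is handed in: Red, yellow, green and blue tinters each stand at rest in the bay of their colour, within 15 mm of its centre, underside 1 to 6 mm above the bay's underside, leaning under 0.05 rad; white and black ones upright (0.05 rad), at rest, within 25 mm of where they began (horizontal distance between tinter_red and bay_red below 0.015 m and z of tinter_red in the frame of bay_red between 0.001 and 0.006 m and angle between each of tinter_red, tinter_yellow, tinter_green, tinter_blue, tinter_white, tinter_black's own z axis and vertical below 0.05 rad and linear speed of each of tinter_red, tinter_yellow, tinter_green, tinter_blue, tinter_white, tinter_black below 0.02 m/s and horizontal distance between tinter_yellow and bay_yellow below 0.015 m and z of tinter_yellow in the frame of bay_yellow between 0.001 and 0.006 m and horizontal distance between tinter_green and bay_green below 0.015 m and z of tinter_green in the frame of bay_green between 0.001 and 0.006 m and horizontal distance between tinter_blue and bay_blue below 0.015 m and z of tinter_blue in the frame of bay_blue between 0.001 and 0.006 m and distance of each of tinter_white, tinter_black from where it was at the start of the episode below 0.025 m); the robot touches nothing.
It fails at once if the white or the black tinter is pushed more than 25 mm or tipped over 20 degrees (distance of any of tinter_white, tinter_black from where it was at the start of the episode above 0.025 m or angle between any of tinter_white, tinter_black's own z axis and vertical above 0.35 rad).
It fails at once if a tinter is tipped more than 45 degrees (angle between any of tinter_red, tinter_yellow, tinter_green, tinter_blue's own z axis and vertical above 0.785 rad).
It fails at once if a tinter is dropped or thrown: out of the fingers it moves faster than 0.6 m/s (a fall of about 2 cm) ((contact force between tinter_red and the fingers below 0.2 N and linear speed of tinter_red above 0.6 m/s) or (contact force between tinter_yellow and the fingers below 0.2 N and linear speed of tinter_yellow above 0.6 m/s) or (contact force between tinter_green and the fingers below 0.2 N and linear speed of tinter_green above 0.6 m/s) or (contact force between tinter_blue and the fingers below 0.2 N and linear speed of tinter_blue above 0.6 m/s)).
It also fails if it takes over 106 s, if anything falls off the work surface, if the arm or the gripper's body presses on something with over 40 N, if the wrist force passes 120 N, or if a joint passes its speed limit or range.

## Working session

There is one attempt and no reset: what is moved stays moved. The work goes in short steps, Python scripts to look and compute and a shell command to move; the robot and the scene stay as the last step left them, time stands still between calls to the robot, and variables do not carry over. Pictures are saved under pics/ and viewed, at most 14 in all, crops included, and the job is handed in when it is done.

```bash
ls; mkdir -p pics
python3 - <<'E'
from station import sensors, eyes
import cv2,numpy as np
s=sensors.sense(); print(s['time_s'],s['tcp_pos'],np.round(s['ee_rot'],4),s['gripper_width'])
for n in("top","side"):
    c=eyes.capture(n); cv2.imwrite(f"pics/{n}0.png",c["pixels"][:,:,::-1]); np.savez(f"{n}.npz",**c)
    print(n,c["K"],c["distortion"],c["world_from_camera"])
E
```

```text
pics
0.0 [ 0.26922393 -0.56336446  0.22146119] [[-9.024e-01 -4.310e-01 -1.000e-03]
 [-4.310e-01  9.024e-01  1.900e-03]
 [ 1.000e-04  2.200e-03 -1.000e+00]] 1.0005073079075915
top [[363.77851738   0.         320.68757244]
 [  0.         363.77851738 200.86257567]
 [  0.           0.           1.        ]] [-0.06953797  0.          0.          0.          0.        ] [[ 0.01158494  0.98537582 -0.17000086  0.40314439]
 [-0.99990503  0.01268514  0.005387    0.00842934]
 [ 0.00746471  0.1699223   0.98542919  0.76389685]
 [ 0.          0.          0.          1.        ]]
side [[405.70302593   0.         319.31227341]
 [  0.         405.70302593 196.85792898]
 [  0.           0.           1.        ]] [-0.09901247  0.          0.          0.          0.        ] [[-0.83785374  0.39757054 -0.37408391  0.23576625]
 [-0.54571783 -0.62745045  0.55542595  0.45391295]
 [-0.01389812  0.66950997  0.74267304  0.67202826]
 [ 0.          0.          0.          1.        ]]
```

View pics/top0.png

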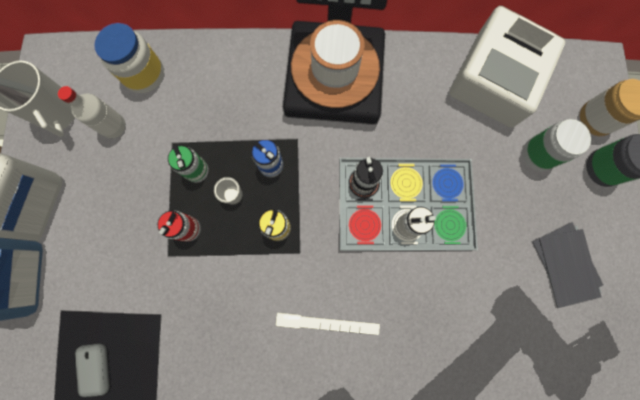

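View pics/side0.png

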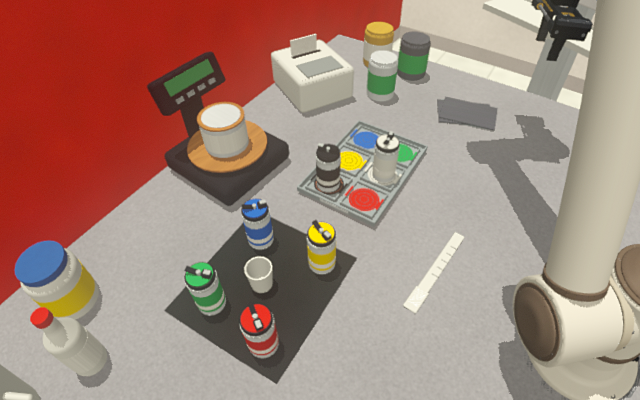

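The top view shows the green (186,163), blue (267,156), red (178,226) and yellow (275,225) tins on the mat, with an extra cup at (228,190). The empty pads are yellow (406,183), blue (448,183), red (365,224) and green (450,224). The black tin is at (367,178) and the white tin at (412,225). The side view agrees.

```bash
cat > look.py <<'E'
import cv2,numpy as np
from scipy.optimize import least_squares
def cloud(c):
    z=c["z_map"]; v,u=np.nonzero(z>0); d=z[v,u]
    p=cv2.undistortPoints(np.c_[u,v].astype(np.float64)[:,None],c["K"],c["distortion"])[:,0]
    P=np.c_[p[:,0]*d,-p[:,1]*d,-d]; T=c["world_from_camera"]
    hsv=cv2.cvtColor(c["pixels"],cv2.COLOR_RGB2HSV)[v,u]
    return P@T[:3,:3].T+T[:3,3],hsv
H={"red":(174,6),"yellow":(22,34),"green":(50,80),"blue":(100,125)}
def hue(h,n):
    a,b=H[n]; m=(h[:,0]>=a)&(h[:,0]<=b) if a<b else (h[:,0]>=a)|(h[:,0]<=b)
    return m&(h[:,1]>130)&(h[:,2]>50)
def fit(Q,r=.026):
    f=least_squares(lambda c:np.hypot(*(Q-c).T)-r,Q.mean(0),loss="soft_l1",f_scale=.002)
    return f.x,np.abs(f.fun).mean()
def region(P,c,z0,z1,r=.045):
    return (np.hypot(*(P[:,:2]-c).T)<r)&(P[:,2]>z0)&(P[:,2]<z1)
E
cat > m.py <<'E'
from look import *
D={n:cloud(dict(np.load(n+".npz"))) for n in("top","side")}
for n in H:
    for k,(P,h) in D.items():
        m=hue(h,n)
        pad=m&(P[:,2]>.004)&(P[:,2]<.022)&(P[:,1]<-.05)&(P[:,0]>.3)&(P[:,0]<.6)
        lid=m&(P[:,2]>.092)&(P[:,2]<.112)&(P[:,1]>.05)&(P[:,1]<.45)&(P[:,0]>.3)&(P[:,0]<.6)
        q=P[pad]; print(n,k,"pad",pad.sum(),(np.r_[q.mean(0),(q.min(0)+q.max(0))/2,np.ptp(q,axis=0)]).round(4)if len(q) else"")
        l=P[lid].mean(0); s=region(P,l[:2],.03,.085)
        print("   lid",lid.sum(),l.round(4),"side fit",s.sum(),*fit(P[s][:,:2]))
P=np.vstack([D[k][0] for k in D])
for c in((.455,-.06),(.40,-.15)):
    s=region(P,np.array(c),.04,.085,.06); print("wb",s.sum(),fit(P[s][:,:2]))
s=region(P,np.array((.44,.21)),.02,.2,.04);print("cup",P[s].mean(0),np.percentile(P[s],[2,98],axis=0))
E
python3 m.py
```

```text
red top pad 846 [ 0.4836 -0.0875  0.0131  0.4839 -0.0875  0.0154  0.0772  0.065   0.012 ]
   lid 364 [0.4712 0.2806 0.1019] side fit 242 [0.47117413 0.28351108] 0.0005211026204948145
red side pad 580 [ 0.4827 -0.0852  0.0131  0.4828 -0.086   0.0158  0.0799  0.0642  0.012 ]
   lid 546 [0.4711 0.285  0.1013] side fit 460 [0.47138574 0.28481563] 0.00046318515391446013
yellow top pad 660 [ 0.5717 -0.1765  0.013   0.5677 -0.1765  0.0144  0.0646  0.061   0.0123]
   lid 375 [0.4765 0.0932 0.1019] side fit 83 [0.47657667 0.09403351] 0.00020629169892400243
yellow side pad 360 [ 0.5669 -0.1774  0.013   0.5666 -0.1766  0.0151  0.0664  0.0636  0.0128]
   lid 331 [0.4755 0.0975 0.1018] side fit 469 [0.47553809 0.09444011] 0.0004737069701463775
green top pad 37 [ 0.4796 -0.276   0.0129  0.4808 -0.2737  0.013   0.0379  0.0357  0.0051]
   lid 106 [0.5915 0.2747 0.1013] side fit 284 [0.5975473  0.27488079] 0.00042317729467930245
green side pad 181 [ 0.4698 -0.2704  0.0119  0.4706 -0.2684  0.0142  0.0502  0.0612  0.0121]
   lid 171 [0.5892 0.2799 0.1013] side fit 533 [0.59821117 0.27568141] 0.00051844
[... 242 characters left out ...]
742 -0.267   0.0115  0.0514  0.0624  0.0069]
   lid 67 [0.5948 0.1183 0.1013] side fit 486 [0.61151029 0.11389601] 0.0005462629303904619look.py:14: RuntimeWarning: Mean of empty slice.
  f=least_squares(lambda c:np.hypot(*(Q-c).T)-r,Q.mean(0),loss="soft_l1",f_scale=.002)
  ret = um.true_divide(
Traceback (most recent call last):
  File "m.py", line 13, in <module>
    s=region(P,np.array(c),.04,.085,.06); print("wb",s.sum(),fit(P[s][:,:2]))
                                                             ~~~^^^^^^^^^^^^
  File "look.py", line 14, in fit
    f=least_squares(lambda c:np.hypot(*(Q-c).T)-r,Q.mean(0),loss="soft_l1",f_scale=.002)
ValueError: Initial guess is outside of provided bounds
```

```bash
cat > m2.py <<'E'
from look import *
D={n:cloud(dict(np.load(n+".npz"))) for n in("top","side")}
for k,(P,h) in D.items():
    s=(P[:,2]>.0165)&(P[:,2]<.024)&(abs(P[:,0]-.525)<.13)&(abs(P[:,1]+.177)<.18)
    Q=(P[s][:,:2]*1000).astype(np.float32)
    (c,wh,a)=cv2.minAreaRect(Q); print(k,s.sum(),np.median(P[s],0),c,wh,a)
    print(np.percentile(Q,[0,.5,1,99,99.5,100],axis=0).round(1).tolist())
    # pad by min enclosing circle of z~.013 coloured points
    for n in H:
        m=hue(h,n)&(P[:,2]>.0105)&(P[:,2]<.0155)&(P[:,1]<-.05)&(P[:,0]>.3)&(P[:,0]<.65)
        q=(P[m][:,:2]*1000).astype(np.float32)
        (x,y),r=cv2.minEnclosingCircle(q); print(n,len(q),round(x,1),round(y,1),round(r,1))
P=np.vstack([D[k][0] for k in D])
for c in((.57,-.087),(.48,-.177)):
    s=region(P,np.array(c),.04,.085,.06); print("wb",s.sum(),fit(P[s][:,:2]))
s=region(P,np.array((.54,.195)),.02,.2,.045);print("cup",P[s].mean(0),np.percentile(P[s],[1,99],axis=0))
E
python3 m2.py
```

```text
top 1898 [ 0.5238574  -0.17673291  0.01904561] (530.783935546875, -176.87586975097656) (194.1754150390625, 286.163818359375) 0.41927120089530945
[[432.7, -320.4], [432.9, -319.2], [433.1, -318.5], [626.1, -35.6], [626.7, -35.5], [628.0, -33.6]]
red 757 485.5 -84.2 36.8
yellow 635 574.6 -175.6 32.5
green 35 481.8 -272.4 23.0
blue 616 574.7 -266.2 33.3
side 1332 [ 0.52063295 -0.12673403  0.01867238] (529.2154541015625, -175.52699279785156) (196.2083282470703, 286.0831298828125) 0.3137631118297577
[[430.6, -318.9], [431.0, -317.9], [431.2, -317.4], [625.3, -33.2], [625.6, -32.8], [627.1, -32.5]]
red 518 482.3 -89.7 38.4
yellow 317 569.2 -178.6 34.5
green 124 480.7 -267.8 30.8
blue 221 575.9 -264.4 31.8
wb 517 (array([ 0.57475979, -0.08454793]), np.float64(0.0006797552718693658))
wb 512 (array([ 0.48309241, -0.17768962]), np.float64(0.0008011080982168294))
cup [0.54767647 0.19479736 0.04312571] [[0.52191317 0.17032489 0.02109421]
 [0.56929067 0.21824317 0.05856167]]
```

```bash
cat > go.py <<'E'
import sys,numpy as np
from station import sensors
s=sensors.sense(); R=np.array(s['ee_rot']); p=np.array(s['tcp_pos'])
print("t",s['time_s'],"p",p.round(4),"yaw y",np.degrees(np.arctan2(R[1,1],R[0,1])).round(2),"w",round(s['gripper_width'],3),"F",np.round(s['wrist_force'],1))
q=p
for a in sys.argv[1:]:
    q=np.array(eval(a)); print(a,"->",(R.T@(q-p)).round(4))
E
python3 go.py "(.476,.0943,.22)"
```

```text
t 0.1 p [ 0.2693 -0.5634  0.2216] yaw y 115.53 w 1.001 F [ 0.1 -0.3  0.8]
(.476,.0943,.22) -> [-0.47    0.5044  0.0025]
```

Careful with the scale: shifts go in shares of 0.75 m and turns go in shares of 60 degrees. That gives: 0.26 m / 0.75 = 0.3467, -0.24 m / 0.75 = -0.32.

```bash
echo '[1,-0.04,0.04,0,0,0,0,1,-0.08,0.08,0,0,0,0,1,-0.12,0.128,0,0,0,0,1,-0.16,0.1733,0,0,0,0,1,-0.2,0.2133,0,0,0,0,1,-0.24,0.2533,0,0,0,0,1,-0.28,0.3,0,0,0,0,1,-0.32,0.3467,0,0,0,0]' > next.json && python3 -m handwheel next.json
echo '[1,-0.04,0.04,0,0,0,-0.0833,1,-0.08,0.08,0,0,0,-0.1667,1,-0.12,0.128,0,0,0,-0.25,1,-0.16,0.1733,0,0,0,-0.325,1,-0.2,0.2133,0,0,0,-0.325,1,-0.24,0.2533,0,0,0,-0.325,1,-0.28,0.3,0,0,0,-0.325,1,-0.3067,0.3259,0.0033,0,0,-0.325]' > next.json && python3 -m handwheel next.json
echo '[1,0,0,0,0,0,0,1,0,0,0,0,0,0]' > next.json && python3 -m handwheel next.json
python3 go.py "(.476,.0943,.22)" "(.476,.0943,.054)"
```

```text
time_s: 0.9
tcp_pos: [0.3739, -0.2241, 0.2223]
ee_rot: [[-0.902, -0.431, -0.0], [-0.431, 0.902, 0.0], [0.0, 0.0, -1.0]]
wrist_force: [1.2, 1.2, -0.3]
gripper_width: 0.999
gripper_force: 0.0
time_s: 1.7
tcp_pos: [0.4766, 0.0966, 0.22]
ee_rot: [[-0.705, -0.709, 0.001], [-0.709, 0.705, 0.0], [-0.001, -0.0, -1.0]]
wrist_force: [-0.4, -0.4, -0.2]
gripper_width: 0.999
gripper_force: 0.0
time_s: 1.9
tcp_pos: [0.4756, 0.0941, 0.2194]
ee_rot: [[-0.706, -0.708, -0.002], [-0.708, 0.706, -0.001], [0.002, 0.001, -1.0]]
wrist_force: [-0.2, -0.7, -0.0]
gripper_width: 1.002
gripper_force: 0.0
t 1.9 p [0.4756 0.0941 0.2194] yaw y 135.1 w 1.002 F [-0.2 -0.7 -0. ]
(.476,.0943,.22) -> [-0.0005 -0.0001 -0.0006]
(.476,.0943,.054) -> [-0.0007 -0.0002  0.1654]
```

Scaled: 0.165 m / 0.75 = 0.22, 0.16 m / 0.75 = 0.2133.

```bash
echo '[1,0,0,0.04,0,0,0,1,0,0,0.08,0,0,0,1,0,0,0.12,0,0,0,1,0,0,0.1533,0,0,0,1,0,0,0.18,0,0,0,1,0,0,0.2,0,0,0,1,0,0,0.2133,0,0,0,1,0,0,0.22,0,0,0]' > next.json && python3 -m handwheel next.json
echo '[0.4,0,0,0,0,0,0,0.4,0,0,0,0,0,0,0.4,0,0,0,0,0,0,0,0,0,0,0,0,0,0,0,0,0,0,0,0,0,0,0,0,0,0,0]' > next.json && python3 -m handwheel next.json
python3 go.py "(.476,.0943,.2)" "(.5745,-.1765,.2)"
```

```text
time_s: 2.7
tcp_pos: [0.4756, 0.0928, 0.0545]
ee_rot: [[-0.708, -0.707, -0.001], [-0.707, 0.708, -0.001], [0.001, 0.0, -1.0]]
wrist_force: [0.0, -0.4, 0.7]
gripper_width: 0.999
gripper_force: 0.0
time_s: 3.3
tcp_pos: [0.4763, 0.0939, 0.0554]
ee_rot: [[-0.706, -0.708, 0.001], [-0.708, 0.706, 0.0], [-0.0, -0.0, -1.0]]
wrist_force: [0.2, -1.4, 1.5]
gripper_width: 0.588
gripper_force: 30.0
t 3.3 p [0.4763 0.0939 0.0554] yaw y 135.05 w 0.588 F [ 0.2 -1.4  1.5]
(.476,.0943,.2) -> [-1.000e-04  4.000e-04 -1.446e-01]
(.5745,-.1765,.2) -> [ 0.1219 -0.2606 -0.1446]
```

Scaled: -0.145 m / 0.75 = -0.1933, -0.03 m / 0.75 = -0.04.

```bash
echo '[0,0,0,-0.0133,0,0,0,0,0,0,-0.04,0,0,0,0,0,0,-0.0733,0,0,0,0,0,0,-0.1067,0,0,0,0,0,0,-0.14,0,0,0,0,0,0,-0.1733,0,0,0,0,0,0,-0.1933,0,0,0,0,0,0,-0.1933,0,0,0]' > next.json && python3 -m handwheel next.json
echo '[0,0.0107,-0.0227,0,0,0,0,0,0.0267,-0.0573,0,0,0,0,0,0.0467,-0.1,0,0,0,0,0,0.0667,-0.1427,0,0,0,0,0,0.0867,-0.1867,0,0,0,0,0,0.1067,-0.2267,0,0,0,0,0,0.1267,-0.2733,0,0,0,0,0,0.144,-0.3067,0,0,0,0]' > next.json && python3 -m handwheel next.json | tail -3
echo '[0,0.0133,-0.0267,0,0,0,0,0,0.0187,-0.0408,0,0,0,0,0,0.0187,-0.0408,0,0,0,0]' > next.json && python3 -m handwheel next.json | tail -3
python3 go.py "(.5745,-.1765,.2)" "(.5745,-.1765,.0665)"
python3 - <<'E'
from station import eyes; import cv2
a=eyes.capture("side")["pixels"][:,:,::-1]; cv2.imwrite("pics/s1.png",a)
E
```

```text
time_s: 4.1
tcp_pos: [0.477, 0.0944, 0.2025]
ee_rot: [[-0.706, -0.708, 0.004], [-0.708, 0.706, 0.002], [-0.005, -0.001, -1.0]]
wrist_force: [-0.1, 0.6, -3.2]
gripper_width: 0.59
gripper_force: 30.0
wrist_force: [-0.2, 0.7, -2.5]
gripper_width: 0.588
gripper_force: 30.0
wrist_force: [0.9, 0.3, -3.0]
gripper_width: 0.587
gripper_force: 30.0
t 5.2 p [ 0.5739 -0.1773  0.1985] yaw y 134.93 w 0.587 F [ 0.9  0.3 -3. ]
(.5745,-.1765,.2) -> [-0.001   0.0002 -0.0015]
(.5745,-.1765,.0665) -> [-1.20e-03 -1.00e-04  1.32e-01]
```

View pics/s1.png

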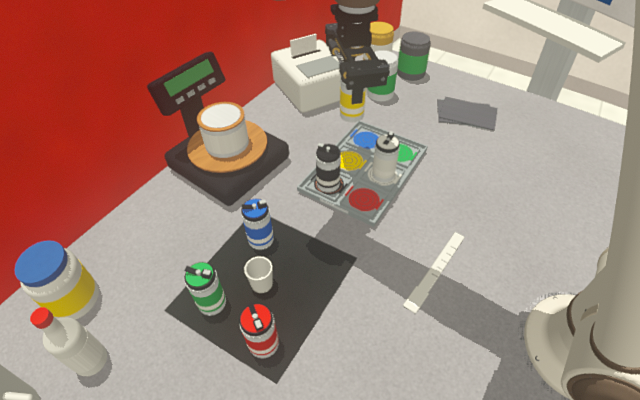

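The yellow tin at (352,100) is held upright above the tray and clear of the black and white tins. I'll lower it now.

Scaled: 0.13 m / 0.75 = 0.1733, 0.127 m / 0.75 = 0.1693.

```bash
echo '[0,-0.0013,0,0.0267,0,0,0,0,-0.0013,0,0.06,0,0,0,0,-0.0013,0,0.0933,0,0,0,0,-0.0013,0,0.1267,0,0,0,0,-0.0013,0,0.1467,0,0,0,0,-0.0013,0,0.16,0,0,0,0,-0.0013,0,0.1693,0,0,0,0,-0.0013,0,0.1733,0,0,0]' > next.json && python3 -m handwheel next.json
echo '[0,0,0,0,0,0,0,0,0,0,0,0,0,0]' > next.json && python3 -m handwheel next.json
```

```text
time_s: 6.05
tcp_pos: [0.575, -0.1753, 0.0699]
ee_rot: [[-0.706, -0.708, -0.0], [-0.708, 0.706, 0.0], [0.0, 0.0, -1.0]]
wrist_force: [-0.3, 0.3, -3.3]
gripper_width: 0.589
gripper_force: 30.0
time_s: 6.25
tcp_pos: [0.5756, -0.1759, 0.0709]
ee_rot: [[-0.706, -0.708, 0.002], [-0.708, 0.706, -0.0], [-0.001, -0.001, -1.0]]
wrist_force: [0.8, 0.3, -2.7]
gripper_width: 0.588
gripper_force: 30.0
```

Scaled: 0.003 m / 0.75 = 0.004, 0.002 m / 0.75 = 0.0027.

```bash
echo '[0,0,0,0.0013,0,0,0,0,0,0,0.0027,0,0,0,0,0,0,0.004,0,0,0,0,0,0,0.004,0,0,0]' > next.json && python3 -m handwheel next.json|egrep 'pos|wrist'
echo '[0,0,0,0.0013,0,0,0,0,0,0,0.0013,0,0,0]' > next.json && python3 -m handwheel next.json|egrep 'pos|wrist'
echo '[0,0,0,0.0013,0,0,0,0,0,0,0.0013,0,0,0]' > next.json && python3 -m handwheel next.json|egrep 'pos|wrist'
```

```text
tcp_pos: [0.5748, -0.1759, 0.0669]
wrist_force: [-0.7, 0.8, -2.3]
tcp_pos: [0.5749, -0.1759, 0.0659]
wrist_force: [-0.3, 0.0, -3.2]
tcp_pos: [0.5751, -0.1759, 0.0654]
wrist_force: [-0.7, 0.7, -0.2]
```

Scaled: -0.155 m / 0.75 = -0.2067, -0.14 m / 0.75 = -0.1867.

```bash
echo '[0.85,0,0,0,0,0,0,0.85,0,0,0,0,0,0,0.85,0,0,0,0,0,0,0.85,0,0,0,0,0,0]' > next.json && python3 -m handwheel next.json
echo '[0.85,0,0,-0.02,0,0,0,0.85,0,0,-0.0533,0,0,0,0.85,0,0,-0.0867,0,0,0,0.85,0,0,-0.12,0,0,0,0.9,0,0,-0.1533,0,0,0,1,0,0,-0.1867,0,0,0,1,0,0,-0.2067,0,0,0,1,0,0,-0.2067,0,0,0]' > next.json && python3 -m handwheel next.json|egrep 'pos|wrist'
python3 go.py "(.612,.1138,.22)" "(.4713,.2842,.22)" "(.5979,.2753,.22)"
python3 - <<'E'
from look import *
from station import eyes
for n in("top","side"):
    c=eyes.capture(n); np.savez("l.npz",**c); P,h=cloud(c); s=region(P,np.array((.5745,-.1765)),.04,.09,.04)
    print(n,s.sum(),fit(P[s][:,:2]))
    if n=="side":cv2.imwrite("pics/s2.png",c["pixels"][80:260,250:480,::-1].repeat(2,0).repeat(2,1))
E
```

```text
time_s: 7.45
tcp_pos: [0.5752, -0.1759, 0.0652]
ee_rot: [[-0.707, -0.708, 0.001], [-0.708, 0.707, -0.0], [-0.0, -0.0, -1.0]]
wrist_force: [-0.7, 0.2, 0.0]
gripper_width: 0.828
gripper_force: 0.0
tcp_pos: [0.5764, -0.1762, 0.2229]
wrist_force: [0.6, -0.3, -0.7]
t 8.25 p [ 0.5764 -0.1762  0.2229] yaw y 135.06 w 0.989 F [ 0.6 -0.3 -0.7]
(.612,.1138,.22) -> [-0.2304  0.1796  0.0029]
(.4713,.2842,.22) -> [-0.2516  0.3996  0.0019]
(.5979,.2753,.22) -> [-0.3347  0.3037  0.0026]look.py:14: RuntimeWarning: Mean of empty slice.
  f=least_squares(lambda c:np.hypot(*(Q-c).T)-r,Q.mean(0),loss="soft_l1",f_scale=.002)
  ret = um.true_divide(
Traceback (most recent call last):
  File "look.py", line 14, in fit
    f=least_squares(lambda c:np.hypot(*(Q-c).T)-r,Q.mean(0),loss="soft_l1",f_scale=.002)
ValueError: Initial guess is outside of provided bounds
```

Run:
```python
from look import *
from station import eyes
P=np.vstack([cloud(dict(np.load(n+".npz")))[0] for n in("top","side")])
for t in((.612,.1138),(.5745,-.2665)):
    d=np.hypot(*(P[:,:2]-t).T)
    for z in(.03,.06,.12): 
        s=(P[:,2]>z)&(d>.04)&(P[:,0]>.6); i=np.argmin(np.where(s,d,9)); print(t,z,"nearest",P[i].round(3),d[i].round(3))
c=eyes.capture("side"); P,h=cloud(c); s=region(P,np.array((.5745,-.1765)),.04,.09,.04); print(s.sum(),fit(P[s][:,:2]))
cv2.imwrite("pics/s2.png",c["pixels"][80:260,250:480,::-1].repeat(2,0).repeat(2,1))
```

```text
(0.612, 0.1138) 0.03 nearest [0.715 0.079 0.031] 0.109
(0.612, 0.1138) 0.06 nearest [0.601 0.249 0.089] 0.136
(0.612, 0.1138) 0.12 nearest [0.766 0.01  0.141] 0.185
(0.5745, -0.2665) 0.03 nearest [ 0.6   -0.088  0.111] 0.18
(0.5745, -0.2665) 0.06 nearest [ 0.6   -0.088  0.111] 0.18
(0.5745, -0.2665) 0.12 nearest [ 0.643 -0.448  0.12 ] 0.194
369 (array([ 0.57406563, -0.17596233]), np.float64(0.0008168372795867247))
```

View pics/s2.png

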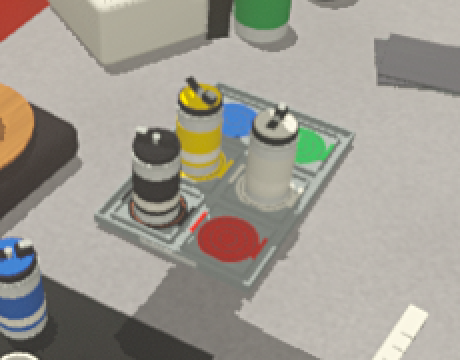

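Yellow stands upright in its bay (crop (200,130)) and fits to within 1 mm of the bay centre. Black, white and the other bays are undisturbed. Blue is next.

Scaled: -0.2304 m / 0.75 = -0.3072, -0.22 m / 0.75 = -0.2933.

```bash
echo '[1,-0.0267,0.02,0.0013,0,0,0,1,-0.0667,0.0533,0.0027,0,0,0,1,-0.1133,0.088,0.004,0,0,0,1,-0.16,0.124,0.004,0,0,0,1,-0.2067,0.16,0.004,0,0,0,1,-0.2533,0.1973,0.004,0,0,0,1,-0.2933,0.2267,0.004,0,0,0,1,-0.3072,0.2395,0.004,0,0,0]' > next.json && python3 -m handwheel next.json|egrep pos
echo '[1,0,0,0,0,0,0,1,0,0,0,0,0,0]' > next.json && python3 -m handwheel next.json|egrep pos
python3 go.py "(.612,.1138,.0545)"
```

```text
tcp_pos: [0.6103, 0.1171, 0.2148]
tcp_pos: [0.6101, 0.1134, 0.2159]
t 9.35 p [0.6101 0.1134 0.2159] yaw y 135.04 w 1.0 F [-0.  -1.1  0.4]
(.612,.1138,.0545) -> [-0.002  -0.0012  0.1614]
```

Scaled: 0.161 m / 0.75 = 0.2147, 0.158 m / 0.75 = 0.2107.

```bash
echo '[1,-0.0013,-0.0013,0.04,0,0,0,1,-0.0013,-0.0013,0.08,0,0,0,1,-0.0013,-0.0013,0.12,0,0,0,1,-0.0013,-0.0013,0.1533,0,0,0,1,-0.0013,-0.0013,0.18,0,0,0,1,-0.0013,-0.0013,0.2,0,0,0,1,-0.0013,-0.0013,0.2107,0,0,0,1,-0.0013,-0.0013,0.2147,0,0,0]' > next.json && python3 -m handwheel next.json|egrep 'pos|wrist'
echo '[0.4,0,0,0,0,0,0,0.4,0,0,0,0,0,0,0.4,0,0,0,0,0,0,0,0,0,0,0,0,0,0,0,0,0,0,0,0,0,0,0,0,0,0,0]' > next.json && python3 -m handwheel next.json
python3 go.py "(.612,.1138,.2)" "(.5745,-.2665,.2)"
```

```text
tcp_pos: [0.6117, 0.1125, 0.0552]
wrist_force: [-0.2, 0.3, 0.8]
time_s: 10.75
tcp_pos: [0.6124, 0.1141, 0.0564]
ee_rot: [[-0.706, -0.708, 0.001], [-0.708, 0.706, 0.0], [-0.001, -0.001, -1.0]]
wrist_force: [-0.6, -0.6, 0.5]
gripper_width: 0.591
gripper_force: 30.0
t 10.75 p [0.6124 0.1141 0.0564] yaw y 135.06 w 0.591 F [-0.6 -0.6  0.5]
(.612,.1138,.2) -> [ 0.0004 -0.     -0.1436]
(.5745,-.2665,.2) -> [ 0.2961 -0.2421 -0.1436]
```

```bash
echo '[0,0,0,-0.0133,0,0,0,0,0,0,-0.04,0,0,0,0,0,0,-0.0733,0,0,0,0,0,0,-0.1067,0,0,0,0,0,0,-0.14,0,0,0,0,0,0,-0.1733,0,0,0,0,0,0,-0.2,0,0,0,0,0,0,-0.2,0,0,0]' > next.json && python3 -m handwheel next.json|egrep 'pos|wrist|force'
echo '[0,0.0133,-0.0107,0,0,0,0,0,0.0333,-0.0267,0,0,0,0,0,0.06,-0.0493,0,0,0,0,0,0.088,-0.072,0,0,0,0,0,0.116,-0.0947,0,0,0,0,0,0.144,-0.1173,0,0,0,0,0,0.172,-0.14,0,0,0,0,0,0.2,-0.1627,0,0,0,0]' > next.json && python3 -m handwheel next.json |egrep 'pos|force'
echo '[0,0.0267,-0.0213,0,0,0,0,0,0.0547,-0.0453,0,0,0,0,0,0.0827,-0.068,0,0,0,0,0,0.1107,-0.0907,0,0,0,0,0,0.14,-0.1133,0,0,0,0,0,0.1667,-0.136,0,0,0,0,0,0.1867,-0.1533,0,0,0,0,0,0.1947,-0.16,0,0,0,0]' > next.json && python3 -m handwheel next.json |egrep 'pos|force'
echo '[0,0,0,0,0,0,0,0,0,0,0,0,0,0]' > next.json && python3 -m handwheel next.json |egrep 'pos|force'
python3 go.py "(.5745,-.2665,.0694)"
```

```text
tcp_pos: [0.6134, 0.1145, 0.2094]
wrist_force: [0.3, -0.1, -2.3]
gripper_force: 30.0
tcp_pos: [0.5906, -0.0809, 0.2043]
wrist_force: [0.1, 1.0, -2.8]
gripper_force: 30.0
tcp_pos: [0.572, -0.2691, 0.2041]
wrist_force: [0.5, 0.8, -3.3]
gripper_force: 30.0
tcp_pos: [0.5735, -0.2662, 0.2053]
wrist_force: [-0.5, 0.5, -3.4]
gripper_force: 30.0
t 13.35 p [ 0.5735 -0.2662  0.2053] yaw y 135.02 w 0.59 F [-0.5  0.5 -3.4]
(.5745,-.2665,.0694) -> [-0.0006 -0.0011  0.1359]
```

Scaled: 0.135 m / 0.75 = 0.18, 0.134 m / 0.75 = 0.1787.

```bash
echo '[0,0,-0.0013,0.0267,0,0,0,0,0,-0.0013,0.06,0,0,0,0,0,-0.0013,0.0933,0,0,0,0,0,-0.0013,0.1267,0,0,0,0,0,-0.0013,0.1533,0,0,0,0,0,-0.0013,0.1693,0,0,0,0,0,-0.0013,0.1787,0,0,0,0,0,-0.0013,0.18,0,0,0]' > next.json && python3 -m handwheel next.json|egrep 'pos|wrist'
echo '[0,0,0,0.0013,0,0,0,0,0,0,0.0013,0,0,0]' > next.json && python3 -m handwheel next.json|egrep 'pos|wrist'
echo '[0,0,0,0.0013,0,0,0,0,0,0,0.0013,0,0,0]' > next.json && python3 -m handwheel next.json|egrep 'pos|wrist'
```

```text
tcp_pos: [0.5749, -0.2666, 0.0707]
wrist_force: [-0.4, 0.1, -3.0]
tcp_pos: [0.5756, -0.2672, 0.0711]
wrist_force: [0.1, -0.0, -3.1]
tcp_pos: [0.5751, -0.2672, 0.0695]
wrist_force: [-0.4, -0.8, -3.3]
```

Scaled: 0.002 m / 0.75 = 0.0027, 0.001 m / 0.75 = 0.0013.

```bash
echo '[0,0,0,0.0013,0,0,0,0,0,0,0.0027,0,0,0,0,0,0,0.0027,0,0,0]' > next.json && python3 -m handwheel next.json|egrep 'pos|wrist'
echo '[0,0,0,0.0013,0,0,0,0,0,0,0.0013,0,0,0]' > next.json && python3 -m handwheel next.json|egrep 'pos|wrist'
echo '[0,0,0,0.0007,0,0,0,0,0,0,0.0007,0,0,0]' > next.json && python3 -m handwheel next.json|egrep 'pos|wrist'
```

```text
tcp_pos: [0.5747, -0.2671, 0.0668]
wrist_force: [-0.5, -0.1, -3.0]
tcp_pos: [0.575, -0.2672, 0.0665]
wrist_force: [-0.5, 0.4, -0.0]
tcp_pos: [0.575, -0.2672, 0.0664]
wrist_force: [-1.3, 0.9, 3.3]
```

Contact. Release, retreat, then go to red.

Scaled: -0.155 m / 0.75 = -0.2067, -0.14 m / 0.75 = -0.1867.

```bash
echo '[0.85,0,0,0,0,0,0,0.85,0,0,0,0,0,0,0.85,0,0,0,0,0,0,0.85,0,0,0,0,0,0]' > next.json && python3 -m handwheel next.json|egrep 'width|force'
echo '[0.85,0,0,-0.02,0,0,0,0.85,0,0,-0.0533,0,0,0,0.85,0,0,-0.0867,0,0,0,0.85,0,0,-0.12,0,0,0,0.9,0,0,-0.1533,0,0,0,1,0,0,-0.1867,0,0,0,1,0,0,-0.2067,0,0,0,1,0,0,-0.2067,0,0,0]' > next.json && python3 -m handwheel next.json|egrep 'pos|wrist'
python3 go.py "(.5979,.2753,.215)"
```

```text
wrist_force: [0.4, -0.9, 0.1]
gripper_width: 0.824
gripper_force: 0.0
tcp_pos: [0.5763, -0.2676, 0.2234]
wrist_force: [-0.4, 0.5, -0.9]
t 16.45 p [ 0.5763 -0.2676  0.2234] yaw y 135.06 w 0.99 F [-0.4  0.5 -0.9]
(.5979,.2753,.215) -> [-0.3995  0.3683  0.0076]
```

Scaled: -0.22 m / 0.75 = -0.2933, 0.203 m / 0.75 = 0.2707.

```bash
echo '[1,-0.0267,0.024,0,0,0,0,1,-0.06,0.0547,0,0,0,0,1,-0.0933,0.0853,0,0,0,0,1,-0.1333,0.1227,0,0,0,0,1,-0.1733,0.16,0,0,0,0,1,-0.2133,0.1973,0,0,0,0,1,-0.2533,0.2333,0,0,0,0,1,-0.2933,0.2707,0,0,0,0]' > next.json && python3 -m handwheel next.json|egrep pos
echo '[1,-0.04,0.0373,0,0,0,0,1,-0.08,0.0733,0,0,0,0,1,-0.12,0.1107,0,0,0,0,1,-0.16,0.1467,0,0,0,0,1,-0.2,0.184,0.004,0,0,0,1,-0.2267,0.208,0.0067,0,0,0,1,-0.2393,0.2204,0.0067,0,0,0,1,-0.2393,0.2204,0.0067,0,0,0]' > next.json && python3 -m handwheel next.json|egrep pos
echo '[1,0,0,0,0,0,0,1,0,0,0,0,0,0]' > next.json && python3 -m handwheel next.json|egrep pos
python3 go.py "(.5979,.2753,.0555)"
python3 - <<'E'
from look import *
from station import eyes
c=eyes.capture("top"); P,h=cloud(c)
for t in((.5745,-.1765),(.5745,-.2665),(.575,-.0845),(.483,-.1777)):
    s=region(P,np.array(t),.04,.09,.04); print(s.sum(),fit(P[s][:,:2]))
cv2.imwrite("pics/t3.png",c["pixels"][:,:,::-1])
E
```

```text
tcp_pos: [0.586, 0.0336, 0.2191]
tcp_pos: [0.596, 0.277, 0.2139]
tcp_pos: [0.5966, 0.2744, 0.2156]
t 18.25 p [0.5966 0.2744 0.2156] yaw y 134.96 w 1.002 F [ 0.7 -0.2  0.5]
(.5979,.2753,.0555) -> [-0.0016 -0.0003  0.1601]
208 (array([ 0.57567268, -0.17623364]), np.float64(0.0003156288949944914))
254 (array([ 0.57477914, -0.26779576]), np.float64(0.0005124241129699579))
160 (array([ 0.57551129, -0.08460072]), np.float64(0.0002562818013792334))
174 (array([ 0.48396683, -0.17797201]), np.float64(0.00029538625430368897))
```

View pics/t3.png

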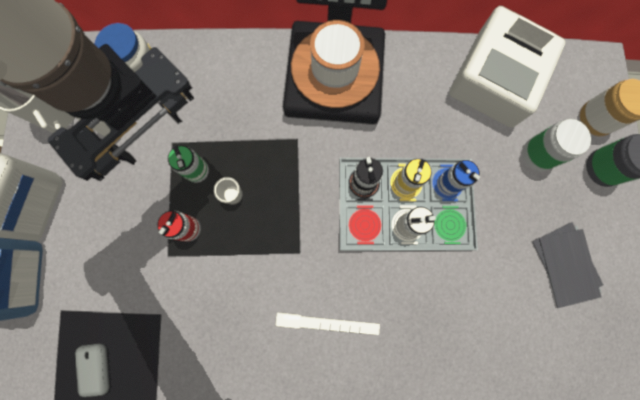

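Blue (458,180) and yellow (411,180) are placed, and black and white have not moved. The gripper is over green. I'll check the clutter near it before descending.

```bash
python3 - <<'E'
from look import *
P=np.vstack([cloud(dict(np.load(n+".npz")))[0] for n in("top","side")])
for t in((.598,.2753),(.4713,.2842)):
    d=np.hypot(*(P[:,:2]-t).T)
    for z in(.03,.115): 
        s=(P[:,2]>z)&(d>.04); i=np.argmin(np.where(s,d,9)); print(t,z,"nearest",P[i].round(3),d[i].round(3))
E
echo '[1,-0.0013,0,0.04,0,0,0,1,-0.0013,0,0.0667,0,0,0,1,-0.0013,0,0.08,0,0,0]' > next.json && python3 -m handwheel next.json|egrep 'pos|wrist'
```

```text
(0.598, 0.2753) 0.03 nearest [0.561 0.214 0.056] 0.071
(0.598, 0.2753) 0.115 nearest [0.487 0.269 0.116] 0.111
(0.4713, 0.2842) 0.03 nearest [0.528 0.212 0.052] 0.092
(0.4713, 0.2842) 0.115 nearest [0.579 0.267 0.115] 0.109
tcp_pos: [0.5965, 0.2749, 0.1538]
wrist_force: [-0.0, -0.0, -0.7]
```

Scaled: 0.098 m / 0.75 = 0.1307, 0.094 m / 0.75 = 0.1253.

```bash
echo '[1,-0.0013,0,0.0333,0,0,0,1,-0.0013,0,0.0667,0,0,0,1,-0.0013,0,0.0933,0,0,0,1,-0.0013,0,0.1133,0,0,0,1,-0.0013,0,0.1253,0,0,0,1,-0.0013,0,0.1307,0,0,0,1,-0.0013,0,0.1307,0,0,0]' > next.json && python3 -m handwheel next.json|egrep 'pos|wrist'
echo '[0.4,0,0,0,0,0,0,0.4,0,0,0,0,0,0,0.4,0,0,0,0,0,0,0,0,0,0,0,0,0,0,0,0,0,0,0,0,0,0,0,0,0,0,0]' > next.json && python3 -m handwheel next.json
python3 go.py "(.4845,-.2665,.21)"
```

```text
tcp_pos: [0.5983, 0.2771, 0.0578]
wrist_force: [0.2, -0.3, 0.2]
time_s: 19.9
tcp_pos: [0.5985, 0.2772, 0.058]
ee_rot: [[-0.706, -0.708, 0.001], [-0.708, 0.706, 0.0], [-0.001, -0.001, -1.0]]
wrist_force: [1.2, -1.3, 1.2]
gripper_width: 0.592
gripper_force: 29.8
t 19.9 p [0.5985 0.2772 0.058 ] yaw y 135.06 w 0.592 F [ 1.2 -1.3  1.2]
(.4845,-.2665,.21) -> [ 0.4652 -0.3035 -0.1522]
```

Scaled: -0.15 m / 0.75 = -0.2, -0.13 m / 0.75 = -0.1733.

```bash
echo '[0,0,0,-0.0133,0,0,0,0,0,0,-0.04,0,0,0,0,0,0,-0.0733,0,0,0,0,0,0,-0.1067,0,0,0,0,0,0,-0.14,0,0,0,0,0,0,-0.1733,0,0,0,0,0,0,-0.2,0,0,0,0,0,0,-0.2,0,0,0]' > next.json && python3 -m handwheel next.json|egrep 'pos|wrist|force'
echo '[0,0.0133,-0.0093,0,0,0,0,0,0.04,-0.0267,0,0,0,0,0,0.0733,-0.048,0,0,0,0,0,0.1133,-0.0733,0,0,0,0,0,0.1533,-0.1,0,0,0,0,0,0.1933,-0.1267,0,0,0,0,0,0.2333,-0.152,0,0,0,0,0,0.2733,-0.1787,0,0,0,0]' > next.json && python3 -m handwheel next.json |egrep 'pos|force'
echo '[0,0.04,-0.0267,0,0,0,0,0,0.08,-0.0533,0,0,0,0,0,0.12,-0.08,0,0,0,0,0,0.16,-0.1067,0,0,0,0,0,0.2,-0.1333,0,0,0,0,0,0.24,-0.1573,0,0,0,0,0,0.28,-0.1827,0,0,0,0,0,0.3133,-0.204,0,0,0,0]' > next.json && python3 -m handwheel next.json |egrep 'pos|force'
echo '[0,0.02,-0.0133,0,0,0,0,0,0.0336,-0.022,0,0,0,0,0,0.0336,-0.022,0,0,0,0,0,0.0336,-0.022,0,0,0,0]' > next.json && python3 -m handwheel next.json |egrep 'pos|force'
python3 go.py "(.4845,-.2665,.071)"
```

```text
tcp_pos: [0.5992, 0.2781, 0.2114]
wrist_force: [0.6, 0.4, -1.4]
gripper_force: 29.8
tcp_pos: [0.5456, 0.0353, 0.2055]
wrist_force: [0.6, -0.5, -0.9]
gripper_force: 29.8
tcp_pos: [0.4875, -0.2384, 0.2055]
wrist_force: [0.1, -0.2, -2.5]
gripper_force: 29.8
tcp_pos: [0.4833, -0.2661, 0.2067]
wrist_force: [0.0, 0.8, -2.2]
gripper_force: 29.8
t 22.7 p [ 0.4833 -0.2661  0.2067] yaw y 135.02 w 0.595 F [ 0.   0.8 -2.2]
(.4845,-.2665,.071) -> [-0.0006 -0.0014  0.1357]
```

Scaled: 0.135 m / 0.75 = 0.18, 0.133 m / 0.75 = 0.1773.

```bash
echo '[0,0,-0.0013,0.0267,0,0,0,0,0,-0.0013,0.06,0,0,0,0,0,-0.0013,0.0933,0,0,0,0,0,-0.0013,0.1267,0,0,0,0,0,-0.0013,0.1533,0,0,0,0,0,-0.0013,0.1693,0,0,0,0,0,-0.0013,0.1773,0,0,0,0,0,-0.0013,0.18,0,0,0]' > next.json && python3 -m handwheel next.json|egrep 'pos|wrist'
echo '[0,0,0,0.0013,0,0,0,0,0,0,0.0013,0,0,0]' > next.json && python3 -m handwheel next.json|egrep 'pos|wrist'
echo '[0,0,0,0.0013,0,0,0,0,0,0,0.0013,0,0,0]' > next.json && python3 -m handwheel next.json|egrep 'pos|wrist'
```

```text
tcp_pos: [0.485, -0.2668, 0.0724]
wrist_force: [-0.6, -0.6, -1.9]
tcp_pos: [0.4854, -0.2672, 0.0724]
wrist_force: [-0.6, -0.9, -1.5]
tcp_pos: [0.4849, -0.2672, 0.071]
wrist_force: [-0.7, -0.1, -2.0]
```

Scaled: 0.002 m / 0.75 = 0.0027, 0.001 m / 0.75 = 0.0013.

```bash
echo '[0,0,0,0.0013,0,0,0,0,0,0,0.0027,0,0,0,0,0,0,0.0027,0,0,0]' > next.json && python3 -m handwheel next.json|egrep 'pos|wrist'
echo '[0,0,0,0.0013,0,0,0,0,0,0,0.0013,0,0,0]' > next.json && python3 -m handwheel next.json|egrep 'pos|wrist'
echo '[0,0,0,0.0007,0,0,0,0,0,0,0.0007,0,0,0]' > next.json && python3 -m handwheel next.json|egrep 'pos|wrist'
```

```text
tcp_pos: [0.4846, -0.2671, 0.0684]
wrist_force: [0.3, 0.4, -1.6]
tcp_pos: [0.4849, -0.2672, 0.0679]
wrist_force: [-0.5, 1.0, 1.1]
tcp_pos: [0.4849, -0.2672, 0.0678]
wrist_force: [-2.1, 1.0, 4.9]
```

Scaled: -0.155 m / 0.75 = -0.2067, -0.14 m / 0.75 = -0.1867.

```bash
echo '[0.85,0,0,0,0,0,0,0.85,0,0,0,0,0,0,0.85,0,0,0,0,0,0,0.85,0,0,0,0,0,0]' > next.json && python3 -m handwheel next.json|egrep 'width|force'
echo '[0.85,0,0,-0.02,0,0,0,0.85,0,0,-0.0533,0,0,0,0.85,0,0,-0.0867,0,0,0,0.85,0,0,-0.12,0,0,0,0.9,0,0,-0.1533,0,0,0,1,0,0,-0.1867,0,0,0,1,0,0,-0.2067,0,0,0,1,0,0,-0.2067,0,0,0]' > next.json && python3 -m handwheel next.json|egrep 'pos|wrist'
python3 go.py "(.4713,.2842,.215)"
```

```text
wrist_force: [1.6, -0.0, 0.4]
gripper_width: 0.822
gripper_force: 0.0
tcp_pos: [0.4861, -0.2676, 0.2245]
wrist_force: [0.8, -0.2, -0.9]
t 25.8 p [ 0.4861 -0.2676  0.2245] yaw y 135.06 w 0.988 F [ 0.8 -0.2 -0.9]
(.4713,.2842,.215) -> [-0.3801  0.4003  0.0084]
```

Scaled: 0.232 m / 0.75 = 0.3093, -0.22 m / 0.75 = -0.2933.

```bash
echo '[1,-0.0267,0.028,0,0,0,0,1,-0.06,0.0627,0,0,0,0,1,-0.0933,0.0987,0,0,0,0,1,-0.1333,0.14,0,0,0,0,1,-0.1733,0.1827,0,0,0,0,1,-0.2133,0.224,0,0,0,0,1,-0.2533,0.2667,0,0,0,0,1,-0.2933,0.3093,0,0,0,0]' > next.json && python3 -m handwheel next.json|egrep pos
echo '[1,-0.04,0.0427,0,0,0,0,1,-0.08,0.084,0,0,0,0,1,-0.12,0.1267,0,0,0,0,1,-0.1533,0.1613,0.004,0,0,0,1,-0.1867,0.196,0.0067,0,0,0,1,-0.2067,0.2173,0.0067,0,0,0,1,-0.214,0.2244,0.0067,0,0,0,1,-0.214,0.2244,0.0067,0,0,0]' > next.json && python3 -m handwheel next.json|egrep pos
echo '[1,0,0,0,0,0,0,1,0,0,0,0,0,0]' > next.json && python3 -m handwheel next.json|egrep pos
python3 go.py "(.4713,.2842,.0555)"
```

```text
tcp_pos: [0.475, 0.0541, 0.2208]
tcp_pos: [0.4698, 0.2853, 0.2157]
tcp_pos: [0.4703, 0.2838, 0.2169]
t 27.6 p [0.4703 0.2838 0.2169] yaw y 134.97 w 0.999 F [ 0.7 -0.2  0.8]
(.4713,.2842,.0555) -> [-0.001  -0.0005  0.1614]
```

Scaled: 0.16 m / 0.75 = 0.2133, 0.158 m / 0.75 = 0.2107.

```bash
echo '[1,0,-0.0013,0.04,0,0,0,1,0,-0.0013,0.08,0,0,0,1,0,-0.0013,0.12,0,0,0,1,0,-0.0013,0.1533,0,0,0,1,0,-0.0013,0.18,0,0,0,1,0,-0.0013,0.2,0,0,0,1,0,-0.0013,0.2107,0,0,0,1,0,-0.0013,0.2133,0,0,0]' > next.json && python3 -m handwheel next.json|egrep 'pos|wrist'
echo '[0.4,0,0,0,0,0,0,0.4,0,0,0,0,0,0,0.4,0,0,0,0,0,0,0,0,0,0,0,0,0,0,0,0,0,0,0,0,0,0,0,0,0,0,0]' > next.json && python3 -m handwheel next.json
python3 go.py "(.4845,-.0865,.21)"
```

```text
tcp_pos: [0.471, 0.2834, 0.0565]
wrist_force: [-0.7, 0.7, -0.8]
time_s: 29.0
tcp_pos: [0.4713, 0.2843, 0.0574]
ee_rot: [[-0.706, -0.708, 0.001], [-0.708, 0.706, 0.0], [-0.001, -0.0, -1.0]]
wrist_force: [0.9, -0.6, 0.7]
gripper_width: 0.589
gripper_force: 30.0
t 29.0 p [0.4713 0.2843 0.0574] yaw y 135.05 w 0.589 F [ 0.9 -0.6  0.7]
(.4845,-.0865,.21) -> [ 0.253  -0.2714 -0.1527]
```

Contact in the bay is expected at TCP z ≈ 0.0674.

Scaled: -0.15 m / 0.75 = -0.2, -0.13 m / 0.75 = -0.1733.

```bash
echo '[0,0,0,-0.0133,0,0,0,0,0,0,-0.04,0,0,0,0,0,0,-0.0733,0,0,0,0,0,0,-0.1067,0,0,0,0,0,0,-0.14,0,0,0,0,0,0,-0.1733,0,0,0,0,0,0,-0.2,0,0,0,0,0,0,-0.2,0,0,0]' > next.json && python3 -m handwheel next.json|egrep 'pos|wrist|force'
echo '[0,0.0133,-0.0147,0,0,0,0,0,0.0333,-0.036,0,0,0,0,0,0.06,-0.064,0,0,0,0,0,0.0867,-0.0933,0,0,0,0,0,0.1133,-0.1213,0,0,0,0,0,0.14,-0.1507,0,0,0,0,0,0.1667,-0.1787,0,0,0,0,0,0.1933,-0.208,0,0,0,0]' > next.json && python3 -m handwheel next.json |egrep 'pos|force'
echo '[0,0.0267,-0.0293,0,0,0,0,0,0.0533,-0.0573,0,0,0,0,0,0.08,-0.0853,0,0,0,0,0,0.1067,-0.1133,0,0,0,0,0,0.1333,-0.1427,0,0,0,0,0,0.144,-0.1539,0,0,0,0,0,0.144,-0.1539,0,0,0,0,0,0.144,-0.1539,0,0,0,0]' > next.json && python3 -m handwheel next.json |egrep 'pos|force'
python3 go.py "(.4845,-.0865,.0704)"
```

```text
tcp_pos: [0.4722, 0.2853, 0.2104]
wrist_force: [0.7, -0.1, -1.9]
gripper_force: 30.0
tcp_pos: [0.4773, 0.0693, 0.2053]
wrist_force: [1.2, -0.0, -2.8]
gripper_force: 30.0
tcp_pos: [0.4836, -0.0865, 0.2061]
wrist_force: [0.2, 0.8, -1.3]
gripper_force: 30.0
t 31.4 p [ 0.4836 -0.0865  0.2061] yaw y 135.0 w 0.593 F [ 0.2  0.8 -1.3]
(.4845,-.0865,.0704) -> [-0.0008 -0.0009  0.1357]
```

Scaled: 0.135 m / 0.75 = 0.18, 0.133 m / 0.75 = 0.1773.

```bash
echo '[0,0,-0.0013,0.0267,0,0,0,0,0,-0.0013,0.06,0,0,0,0,0,-0.0013,0.0933,0,0,0,0,0,-0.0013,0.1267,0,0,0,0,0,-0.0013,0.1533,0,0,0,0,0,-0.0013,0.1693,0,0,0,0,0,-0.0013,0.1773,0,0,0,0,0,-0.0013,0.18,0,0,0]' > next.json && python3 -m handwheel next.json|egrep 'pos|wrist'
echo '[0,0,0,0.0013,0,0,0,0,0,0,0.0013,0,0,0]' > next.json && python3 -m handwheel next.json|egrep 'pos|wrist'
echo '[0,0,0,0.0013,0,0,0,0,0,0,0.0013,0,0,0]' > next.json && python3 -m handwheel next.json|egrep 'pos|wrist'
echo '[0,0,0,0.0013,0,0,0,0,0,0,0.0013,0,0,0]' > next.json && python3 -m handwheel next.json|egrep 'pos|wrist'
```

```text
tcp_pos: [0.4849, -0.0865, 0.0715]
wrist_force: [-0.6, 0.6, -1.1]
tcp_pos: [0.4856, -0.0869, 0.0716]
wrist_force: [-0.8, -0.1, -1.7]
tcp_pos: [0.4852, -0.0872, 0.0704]
wrist_force: [0.5, 0.1, -1.6]
tcp_pos: [0.485, -0.0872, 0.0691]
wrist_force: [-0.4, 0.0, -2.6]
```

Scaled: 0.001 m / 0.75 = 0.0013.

```bash
echo '[0,0,0,0.0013,0,0,0,0,0,0,0.0013,0,0,0]' > next.json && python3 -m handwheel next.json|egrep 'pos|wrist'
echo '[0,0,0,0.0013,0,0,0,0,0,0,0.0013,0,0,0]' > next.json && python3 -m handwheel next.json|egrep 'pos|wrist'
```

```text
tcp_pos: [0.4849, -0.0873, 0.0679]
wrist_force: [0.2, 0.5, -1.8]
tcp_pos: [0.4852, -0.0872, 0.0674]
wrist_force: [-1.4, 0.1, 1.8]
```

Careful with the scale: shifts go in shares of 0.75 m and turns go in shares of 60 degrees. That gives: -0.2 m / 0.75 = -0.2667, -0.18 m / 0.75 = -0.24.

```bash
echo '[0.85,0,0,0,0,0,0,0.85,0,0,0,0,0,0,0.85,0,0,0,0,0,0,0.85,0,0,0,0,0,0]' > next.json && python3 -m handwheel next.json|egrep 'width|force'
echo '[0.85,0,0,-0.02,0,0,0,0.85,0,0,-0.0533,0,0,0,0.85,0,0,-0.0867,0,0,0,0.85,0,0,-0.12,0,0,0,0.9,0,0,-0.1533,0,0,0,1,0,0,-0.1867,0,0,0,1,0,0,-0.2067,0,0,0,1,0,0,-0.2067,0,0,0]' > next.json && python3 -m handwheel next.json|egrep 'pos|wrist'
echo '[1,-0.04,0.04,0,0,0,0,1,-0.08,0.08,0,0,0,0,1,-0.12,0.12,0,0,0,0,1,-0.16,0.16,0,0,0,0,1,-0.2,0.2,0,0,0,0,1,-0.24,0.24,0,0,0,0,1,-0.2667,0.2667,0,0,0,0,1,-0.2667,0.2667,0,0,0,0]' > next.json && python3 -m handwheel next.json|egrep 'pos|wrist'
python3 - <<'E'
from look import *
from station import eyes
C={n:eyes.capture(n) for n in("top","side")}
for n,c in C.items():
  P,h=cloud(c)
  for t in((.4845,-.0865),(.5745,-.1765),(.4845,-.2665),(.5745,-.2665),(.575,-.0845),(.4835,-.1777)):
    s=region(P,np.array(t),.04,.09,.04); lo=region(P,np.array(t),.025,.055,.04); hi=region(P,np.array(t),.065,.095,.04); l=region(P,np.array(t),.1,.118,.024)
    if s.sum()>30: print(n,t,fit(P[s][:,:2])[0].round(4),"lid z",np.median(P[l,2]).round(4))
cv2.imwrite("pics/end.png",np.hstack([C["top"]["pixels"][130:270,320:500],C["side"]["pixels"][100:240,270:450]])[:,:,::-1].repeat(2,0).repeat(2,1))
E
```

```text
wrist_force: [-0.5, -0.6, 0.4]
gripper_width: 0.823
gripper_force: 0.0
tcp_pos: [0.4864, -0.0872, 0.2244]
wrist_force: [0.3, 0.4, 0.0]
tcp_pos: [0.4844, 0.1984, 0.2203]
wrist_force: [-1.0, -0.8, 0.7]
top (0.4845, -0.0865) [ 0.4858 -0.0876] lid z 0.1115
top (0.5745, -0.1765) [ 0.5757 -0.1763] lid z 0.1114
top (0.4845, -0.2665) [ 0.4849 -0.2692] lid z 0.1115
top (0.5745, -0.2665) [ 0.5747 -0.2678] lid z 0.1114
top (0.575, -0.0845) [ 0.5756 -0.0846] lid z 0.1118
top (0.4835, -0.1777) [ 0.4841 -0.178 ] lid z 0.1114
side (0.4845, -0.0865) [ 0.4847 -0.0874] lid z 0.1114
side (0.5745, -0.1765) [ 0.574  -0.1758] lid z nan
side (0.4845, -0.2665) [ 0.4841 -0.2673] lid z 0.111
side (0.5745, -0.2665) [ 0.5726 -0.2661] lid z nan
side (0.575, -0.0845) [ 0.5743 -0.0845] lid z 0.1115
side (0.4835, -0.1777) [ 0.4826 -0.1776] lid z 0.1104
  return _methods._mean(a, axis=axis, dtype=dtype,
  ret = ret.dtype.type(ret / rcount)
```

View pics/end.png

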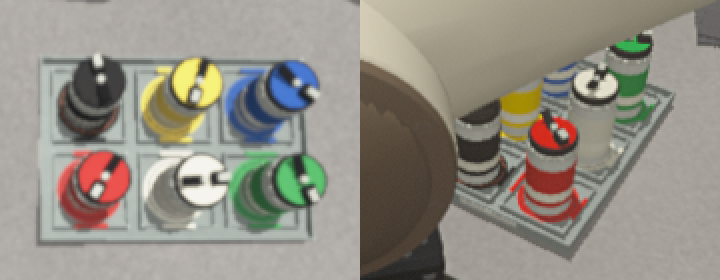

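All six tins stand upright in the bays of their colour, on the pads. Left crop: red (95,180), yellow (195,85), blue (290,85), green (300,185), and black (100,85) and white (200,180) unmoved. All four placed tins fit within 3 mm of their bay centres, and lid heights match the tins that were never moved.

```bash
python3 -c "
from station import workorder; print(workorder.finish_job())"
```

```text
the job is handed in; nothing more can be done
None
```

The job is handed in: red, yellow, green and blue tinters stand upright in the bays of their colour, each measured within about 3 mm of the bay centre, and white and black were not moved.

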